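# Level the joiner's thickness-gauge stand and slide the planed block under its arm

### The job

The gauge stand on the bench leans and rocks because its two front levelling screws are out of adjustment: turn them by their wing handles until the stand is level and rests firmly on all four feet. Then slide the planed wooden block along its lane, without lifting it out, under the overhanging gauge arm until it is up against the end stop. Do not shove the stand along the bench.

Things in the scene. Friction and masses are not known exactly. Their poses are not given: they have to be found in the camera images.
- stand: gauge stand: aluminium plate 220 (x) by 380 (y) by 18 mm, 4 kg, loose on four rubber feet. Origin at bench level when level; plate top at z 48 mm, spanning x -105 to 115, y -190 to 190 mm. z: plate normal, -x: front edge (robot side), +y: left end. Rear feet (x 90, y +-155 mm) are fixed; front feet (x -80, y +-155) are the screws' lower ends. A small loose square lies on it
- stop (a point): middle of the end stop's face, at plate height, at the lane's right end (x 22, y -150 mm on the stand); the stop is 20 mm high. The lane runs along the stand's y, 44 mm wide (x 0 to 44 mm), between a low front strip (x -10 to 0, 10 mm high) and a fence (x 44 to 60, 14 mm high)
- overhang (a point): middle of the gauge arm's underside over the lane (x 22, y -100 mm on the stand), 50 mm above the plate. The arm is 24 mm wide along y, 14 mm thick and reaches from its post (x 72 to 104) to x -11 mm; post and dial are 75 mm high, a pin on the arm 76 mm
- screw_left (a joint): angle (rad) of the left front screw (x -80, y 155 mm on the stand). Grows clockwise seen from above, which drives the foot down and raises that corner, 2 mm per rad. At 0 the foot is as long as the rear feet and the wing handle is parallel to the stand's front edge. Starts at -2.8 to -1.6 (too high); range -3 to 2. Stays as left; takes 0.1 to 0.2 N m. Both within 0.15 of 0: level, firm
- screw_right (a joint): the same for the right front screw (x -80, y -155 mm on the stand), except that it starts at 1.0 to 1.5: screwed too far down
- wing_left (a point): point on the left screw's axis at the height to grip its wing handle: a black upright bar 60 mm long, 13 mm thick, 26 mm high, its top 12 mm above this point, on a hub 30 mm across. This point is 32 mm above the plate with the screw at 0, 2 mm higher or lower per rad
- wing_right (a point): the same for the right screw
- foot_front_left: rubber foot, 26 mm across, on the lower end of the left front screw, under the plate; origin at its underside
- foot_front_right: the same for the right front screw
- foot_rear_left: rubber foot fixed under the plate at its left rear corner; origin at its underside
- foot_rear_right: the same at the right rear corner
- block: planed light wooden block, 42 (x) by 100 (y) by 36 mm high, 0.1 kg, lying loose in the lane near its left end, long side along the lane; origin: centre of its underside. It can be pushed from its left end and passes under the arm with 14 mm to spare. Against the stop its origin is at y -100 mm on the stand
Mind the look-alikes: they are no part of the job. Leave any blue or orange look-alike of the block alone.

How it is judged:
By the outcome, as a careful person would: the job done as asked, in the order asked, and still so for the second after the job is handed in, with the robot touching nothing.
It also fails if it takes over 72 s, if anything falls off the work surface, if the arm or the gripper's body presses on something with over 40 N, if the wrist force passes 120 N, or if a joint passes its speed limit or range.

### The arm

A 7-joint arm with a two-finger parallel gripper is mounted at the origin on the work surface. World frame = base frame: x ahead of the robot, y to its left, z up, the work surface at z = 0. Lengths are in m, angles in degrees, forces in N, time in s.
With the tool pointing down it reaches from about 0.425 to 0.8 m from the base axis. Payload 8.3 kg.
Tool frame: the origin (TCP) lies on the centre line of the jaws, within the pads' length; the fingertips stand 17 mm ahead of it and the grasp point (between the pads) lies 2 mm behind it; z points along the fingers, y is the line along which they close (so a half turn about z gives the same grasp; the last joint's range is limited). The gripper opens to 85 mm and grips with 20 to 120 N. Pads are 22 mm wide; open, the fingers measure 114 mm over their backs; the gripper's body (76 mm by 85 mm) begins 54 mm behind the grasp point. The pads swing forward as they close: fully open they stand 13 mm farther back than shut.
Start: joints at [66.412, 21.967, 0.94, 78.501, -0.361, 79.538, -2.664], TCP at [0.214, -0.587, 0.248] pointing down, gripper open.
Joint ranges: [-169.22, 169.22], [-14.56, 117.87], [-87.37, 89.26], [10.42, 133.3], [-82.24, 262.24], [0.94, 117.77], [-172.7, 172.7]. Speed limits (degrees/s): [136.94, 136.94, 172.46, 172.46, 180, 180, 180].

### API

Orientations are given as [roll, pitch, yaw] about the fixed x, y, z axes, in that order (R = Rz(yaw) Ry(pitch) Rx(roll)).
In Python, from workcell import arm, read_camera, camera_info gives the robot as it stands.
- The arm moves only by the tool apply_moves, never from a script. Its argument "series" is a list of rows, each an object of numbers: "tx", "ty", "tz": the shift along the tool's x, y, z in m; "ax", "ay", "az": the turn, a rotation vector about the tool's x, y, z in degrees; "claw": the finger opening in m, from 0 to 0.0854. In form: [{"tx": .., "ty": .., "tz": .., "ax": .., "ay": .., "az": .., "claw": ..}, ...]. A call has 1 to 12 rows; each row is the pose to reach, as a shift and turn from the pose commanded when the call began, along the tool's axes at that moment; what a row does not reach only later rows make up. A row lasts 1/8 s, in which the tool goes at most 62.5 mm and 10.7 degrees, less where a joint would pass 70% of its speed; a pose out of reach is approached as far as the arm can. A call with a gripper value outside its range is refused whole. The fingers move at their own pace and stop on an object; the grip force is fixed at half the most. Time passes only in rows, so rows that repeat a pose let the fingers close. It gives the time, the measured TCP pose, the force, the opening and the grip force at its end, in the units of the state.
- arm.read_state(): the state, without advancing time (a new reading comes with each control period).
- read_camera(name): name is "scene" or "top" or "wrist"; returns the picture (384x512x3 uint8, red, green, blue); there is no depth.
- camera_info(name): a dict with "intrinsics" (3x3 intrinsics, pixels), "R" (3x3) and "t" (3): a world point X has camera coordinates R X + t; the wrist camera has in their place "hand_eye" (4x4, takes a point from camera to tool coordinates, whose origin is the TCP and whose axes are the flange's). Camera axes: x right, y down, z forward; pixel columns grow to the right and rows downward; lengths in m; the calibration is good to about 2 mm. A picture is of the moment at which its call begins: read the wrist's pose just before it. camera_info takes no time and is no camera call.
- arm.job_done(): hands the job in; it is judged then, once.
The state is a dict: "time_s": time; "joint_pos": joint angles; "qvel": joint speeds; "effort": joint torques, N m; "eef_pos": TCP position; "tool_rot": TCP orientation; "force": force on the tool from outside, world axes, zero at the start; "ft_torque": the same for the moment, N m; "finger_gap": finger opening in m; "gripper_force": force on a finger pad.
Only numpy, scipy, OpenCV 4.12 (cv2) and the standard library are available. Lean on these libraries where they do the work, as an engineer would, in place of code of your own. Each camera call takes 0.05 s, during which the arm holds its last target. There are 200 camera calls.

## Working session

There is one attempt and no reset: what is moved stays moved. The work goes in short steps, Python scripts to look and compute and a tool call to move; the robot and the scene stay as the last step left them, time stands still between calls to the robot, and variables do not carry over. Pictures are saved under pics/ and viewed, at most 12 in all, crops included, and the job is handed in when it is done.

Besides the shell and the picture viewer there is one more tool, called after "Emit:" by a JSON object that holds its "name" and its "arguments", one argument or row to a line. apply_moves: Moves the arm, as the interface text tells. Its arguments: {"type":"object","properties":{"series":{"type":"array"}},"required":["series"]}

```bash
ls; mkdir -p pics
python3 - <<'E'
from workcell import arm, read_camera, camera_info
import cv2,numpy as np
s=arm.read_state();print(s)
for n in("scene","top"):
    i=camera_info(n);print(n,{k:np.round(v,4).tolist() for k,v in i.items() if not isinstance(v,str)})
    cv2.imwrite(f"pics/{n}0.png",read_camera(n)[:,:,::-1])
i=camera_info("wrist");print({k:np.round(v,4).tolist() for k,v in i.items() if not isinstance(v,str)})
E
```

```text
pics
{'time_s': 0.0, 'joint_pos': array([66.41227841, 22.01543545,  0.93929883, 78.56291227, -0.35953467,
       79.53840968, -2.66437592]), 'qvel': array([-0.02789941,  0.03310665, -0.08658243, -0.00221788,  0.04304152,
       -0.10485418,  0.0947316 ]), 'effort': array([-4.40635231e-04, -6.27589774e+01,  8.44080783e-01, -3.71822870e+01,
        1.64627231e-02,  1.42754472e-02, -2.43742477e-05]), 'eef_pos': array([ 0.21344645, -0.5869091 ,  0.24726434]), 'tool_rot': array([-1.79886181e+02,  3.95622895e-03,  1.99865457e+01]), 'force': array([0.11048897, 0.23072306, 0.30908444]), 'ft_torque': array([-0.05351325,  0.00732689, -0.02197708]), 'gripper_force': 0.0, 'finger_gap': 0.08522185829333764}
scene {'intrinsics': [[354.8765, 0.0, 258.3601], [0.0, 354.8765, 192.9519], [0.0, 0.0, 1.0]], 'R': [[-0.4615, 0.887, 0.0172], [0.5293, 0.2909, -0.797], [-0.7119, -0.3588, -0.6037]], 't': [0.2404, -0.2229, 1.2046]}
top {'intrinsics': [[470.5438, 0.0, 263.4042], [0.0, 470.5438, 198.5461], [0.0, 0.0, 1.0]], 'R': [[-0.0035, -0.9999, 0.0113], [-0.9947, 0.0024, -0.103], [0.103, -0.0116, -0.9946]], 't': [-0.0061, 0.5379, 0.8813]}
{'intrinsics': [[332.2402, 0.0, 254.2721], [0.0, 332.2402, 195.0504], [0.0, 0.0, 1.0]], 'hand_eye': [[-0.0007, -0.964, -0.2661, 0.0675], [1.0, -0.0008, 0.0003, 0.0001], [-0.0005, -0.2661, 0.964, -0.1265], [0.0, 0.0, 0.0, 1.0]]}
```

View pics/top0.png

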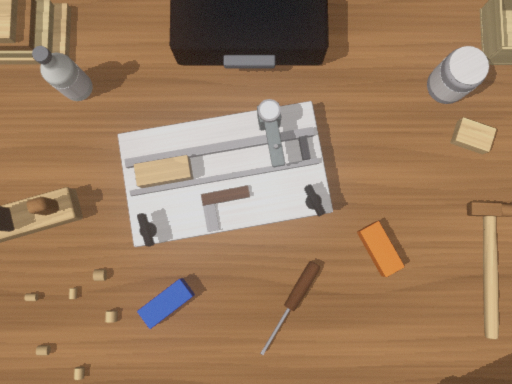

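View pics/scene0.png

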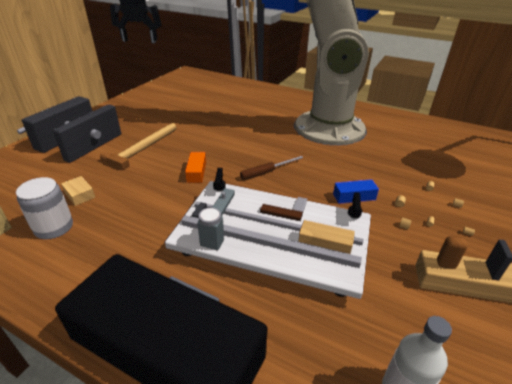

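The top view shows the stand near pixel (225,172), yawed about 9°. The left wing is at (147,230), the right wing at (315,200) and the natural block at (163,171), with the arm at (272,135). The scene view agrees; the blue and orange blocks are decoys.

```bash
cat > h.py <<'E'
import numpy as np,cv2
from workcell import arm, read_camera, camera_info
def ray(n,uv,z):
    i=camera_info(n);K,R,t=map(np.array,(i["intrinsics"],i["R"],i["t"]))
    uv=np.atleast_2d(np.float64(uv));d=np.c_[uv,np.ones(len(uv))]@np.linalg.inv(K).T@R
    c=-R.T@t
    return (c+d*((z-c[2])/d[:,2])[:,None])
def proj(n,X):
    i=camera_info(n);K,R,t=map(np.array,(i["intrinsics"],i["R"],i["t"]))
    p=(np.atleast_2d(X)@R.T+t)@K.T;return p[:,:2]/p[:,2:]
def bar(img,box,n,z):  # dark bar: centre and heading (deg, mod 180) of the long axis on plane z
    x0,y0,x1,y1=box;c=img[y0:y1,x0:x1].max(2)<60
    k,l,st,_=cv2.connectedComponentsWithStats(c.astype(np.uint8));b=1+st[1:,4].argmax()
    v,u=np.nonzero(l==b);P=ray(n,np.c_[u+x0,v+y0],z)[:,:2]
    w,V=np.linalg.eigh(np.cov(P.T));a=V[:,1];q=(P-P.mean(0))@V
    e=P.mean(0)+np.outer([q[:,1].min(),q[:,1].max()],a)
    return len(P),e.mean(0),np.ptp(q,axis=0),np.degrees(np.arctan2(a[1],a[0]))%180
E
python3 - <<'E'
from h import *
np.set_printoptions(precision=4,suppress=True)
im=read_camera("top")
hsv=cv2.cvtColor(im,cv2.COLOR_RGB2HSV)
m=((hsv[...,1]<40)&(hsv[...,2]>130)).astype(np.uint8);m[:95]=0;m[:,:110]=0;m[250:]=0;m[:,340:]=0
m=cv2.morphologyEx(m,cv2.MORPH_OPEN,np.ones((3,3)))
c=np.vstack(cv2.findContours(m,cv2.RETR_EXTERNAL,cv2.CHAIN_APPROX_NONE)[0])[:,0]
P=ray("top",c,.048)[:,:2].astype(np.float32)
print(cv2.minAreaRect(P), cv2.boxPoints(cv2.minAreaRect(P)))
for b in((130,205,175,255),(295,178,335,222)):print(bar(im,b,"top",.085))
w=((hsv[...,0]>12)&(hsv[...,0]<28)&(hsv[...,1]>60)&(hsv[...,2]>150)).astype(np.uint8);w[:,:125]=0;w[:,200:]=0;w[:145]=0;w[195:]=0
v,u=np.nonzero(w);print(len(u));r=cv2.minAreaRect(ray("top",np.c_[u,v],.084)[:,:2].astype(np.float32));print("block",r)
big=cv2.resize(im[90:260,110:345],None,fx=3.4,fy=3.4,interpolation=cv2.INTER_CUBIC);cv2.imwrite("pics/c1.png",big[:,:,::-1])
E
```

```text
((0.5947182774543762, 0.0683239996433258), (0.23633809387683868, 0.378783255815506), 9.833041191101074) [[ 0.4459  0.2348]
 [ 0.5106 -0.1385]
 [ 0.7435 -0.0981]
 [ 0.6788  0.2751]]Traceback (most recent call last):
  File "<stdin>", line 10, in <module>
  File "h.py", line 13, in bar
    k,l,st,_=cv2.connectedComponentsWithStats(c.astype(np.uint8));b=1+st[1:,4].argmax()
                                                                      ~~~~~~~~~~~~~~~^^
ValueError: attempt to get argmax of an empty sequence
```

```bash
sed -i 's/c=img\[y0:y1,x0:x1\].max(2)<60/g=img[y0:y1,x0:x1].max(2);c=g<g.min()+35/' h.py
python3 - <<'E'
from h import *
np.set_printoptions(precision=4,suppress=True)
im=read_camera("top")
hsv=cv2.cvtColor(im,cv2.COLOR_RGB2HSV)
print(im[205:255,130:175].max(2).min())
for b in((130,205,175,255),(295,178,335,222)):print(bar(im,b,"top",.085))
w=((hsv[...,0]>12)&(hsv[...,0]<28)&(hsv[...,1]>60)&(hsv[...,2]>150)).astype(np.uint8);w[:,:125]=0;w[:,200:]=0;w[:145]=0;w[195:]=0
v,u=np.nonzero(w);print(len(u));r=cv2.minAreaRect(ray("top",np.c_[u,v],.084)[:,:2].astype(np.float32));print("block",r)
big=cv2.resize(im[90:260,110:345],None,fx=3.4,fy=3.4,interpolation=cv2.INTER_CUBIC);cv2.imwrite("pics/c1.png",big[:,:,::-1])
E
```

```text
64
(344, array([0.4776, 0.203 ]), array([0.0275, 0.0599]), np.float64(18.75284899537155))
(319, array([ 0.5284, -0.098 ]), array([0.0269, 0.0575]), np.float64(26.151387316430117))
1218
block ((0.5811059474945068, 0.1890840232372284), (0.04908823221921921, 0.12534154951572418), 15.225883483886719)
```

View pics/c1.png

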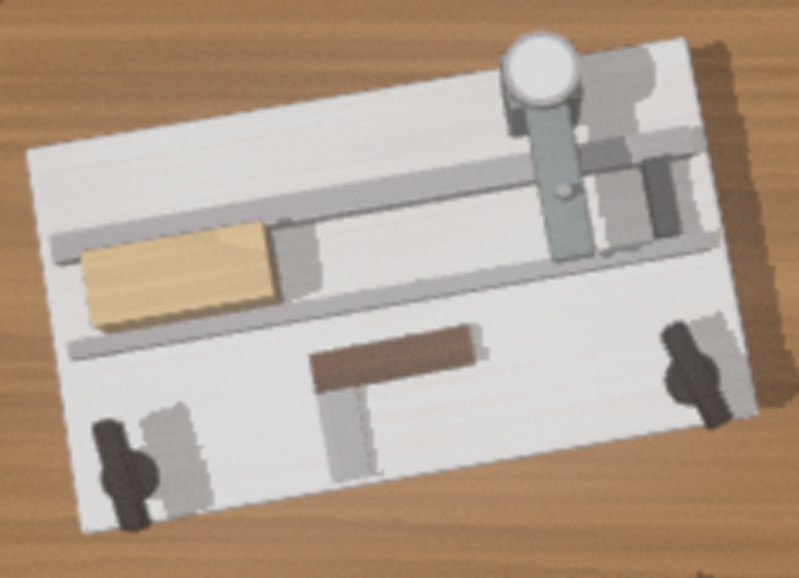

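The crop shows the left wing at about (127,477), the right wing at (693,375), the block at (180,275) and the loose square at (395,360). The sizes match: the screws measure 305 mm apart (310 mm given) and the bars about 60 mm long. I'll start with the right screw, since the tool yaw is already close.

```bash
cat >> h.py <<'E'
from scipy.spatial.transform import Rotation as Ro
def shift(p,yaw,s=None):  # world target -> tool shift and turn (deg) for tool-down pose
    s=s or arm.read_state();R=Ro.from_euler("xyz",s["tool_rot"],degrees=True)
    d=R.inv().apply(np.array(p)-s["eef_pos"]);a=(R.inv()*Ro.from_euler("xyz",[180,0,yaw],degrees=True)).as_rotvec(degrees=True)
    print("t",d.round(4),"a",a.round(1));return d,a
E
python3 -c "
from h import *
shift((.528,-.098,.18),26)"
```

```text
t [ 0.4627 -0.352   0.0681] a [-0.1 -0.  -6. ]
```

Emit:
{"name": "apply_moves", "arguments": {
  "series": [
    {"tx": 0.463, "ty": -0.352, "tz": 0.0, "az": -6},
    {"tx": 0.463, "ty": -0.352, "tz": 0.0, "az": -6},
    {"tx": 0.463, "ty": -0.352, "tz": 0.0, "az": -6},
    {"tx": 0.463, "ty": -0.352, "tz": 0.0, "az": -6},
    {"tx": 0.463, "ty": -0.352, "tz": 0.0, "az": -6},
    {"tx": 0.463, "ty": -0.352, "tz": 0.0, "az": -6},
    {"tx": 0.463, "ty": -0.352, "tz": 0.0, "az": -6},
    {"tx": 0.463, "ty": -0.352, "tz": 0.0, "az": -6},
    {"tx": 0.463, "ty": -0.352, "tz": 0.0, "az": -6},
    {"tx": 0.463, "ty": -0.352, "tz": 0.04, "az": -6},
    {"tx": 0.463, "ty": -0.352, "tz": 0.068, "az": -6},
    {"tx": 0.463, "ty": -0.352, "tz": 0.068, "az": -6}
  ]
}}

```text
$.series[0]: bad value
```

Emit:
{"name": "apply_moves", "arguments": {
  "series": [
    {"tx": 0.463, "ty": -0.352, "tz": 0, "ax": 0, "ay": 0, "az": -6, "claw": 0.085},
    {"tx": 0.463, "ty": -0.352, "tz": 0, "ax": 0, "ay": 0, "az": -6, "claw": 0.085},
    {"tx": 0.463, "ty": -0.352, "tz": 0, "ax": 0, "ay": 0, "az": -6, "claw": 0.085},
    {"tx": 0.463, "ty": -0.352, "tz": 0, "ax": 0, "ay": 0, "az": -6, "claw": 0.085},
    {"tx": 0.463, "ty": -0.352, "tz": 0, "ax": 0, "ay": 0, "az": -6, "claw": 0.085},
    {"tx": 0.463, "ty": -0.352, "tz": 0, "ax": 0, "ay": 0, "az": -6, "claw": 0.085},
    {"tx": 0.463, "ty": -0.352, "tz": 0, "ax": 0, "ay": 0, "az": -6, "claw": 0.085},
    {"tx": 0.463, "ty": -0.352, "tz": 0, "ax": 0, "ay": 0, "az": -6, "claw": 0.085},
    {"tx": 0.463, "ty": -0.352, "tz": 0, "ax": 0, "ay": 0, "az": -6, "claw": 0.085},
    {"tx": 0.463, "ty": -0.352, "tz": 0.068, "ax": 0, "ay": 0, "az": -6, "claw": 0.085},
    {"tx": 0.463, "ty": -0.352, "tz": 0.068, "ax": 0, "ay": 0, "az": -6, "claw": 0.085},
    {"tx": 0.463, "ty": -0.352, "tz": 0.068, "ax": 0, "ay": 0, "az": -6, "claw": 0.085}
  ]
}}

```text
time_s: 1.7
eef_pos: [0.5281, -0.0993, 0.1807]
tool_rot: [-180.0, 0.1, 25.9]
force: [-0.4, 0.3, 0.9]
finger_gap: 0.0852
gripper_force: 0.0
```

```bash
cat >> h.py <<'E'
def wcam():
    s=arm.read_state();im=read_camera("wrist");i=camera_info("wrist")
    T=np.eye(4);T[:3,:3]=Ro.from_euler("xyz",s["tool_rot"],degrees=True).as_matrix();T[:3,3]=s["eef_pos"]
    return im,np.array(i["intrinsics"]),T@np.array(i["hand_eye"])
def wray(K,T,uv,z):
    uv=np.atleast_2d(np.float64(uv));d=np.c_[uv,np.ones(len(uv))]@np.linalg.inv(K).T@T[:3,:3].T;c=T[:3,3]
    return c+d*((z-c[2])/d[:,2])[:,None]
E
python3 - <<'E'
from h import *
im,K,T=wcam();cv2.imwrite("pics/w1.png",im[:,:,::-1])
E
```

```text
(no output)
```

View pics/w1.png

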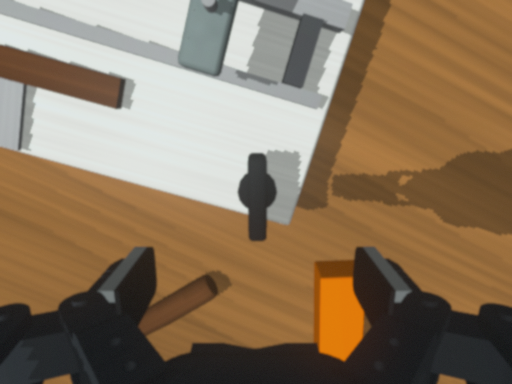

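The wrist view shows the right wing at (257,197), almost along the tool x, with the front edge running from (0,150) to (290,223) and its corner at (290,223). Now I'll measure the bar and the edge.

```bash
cat >> h.py <<'E'
def wbar(im,K,T,box,z):
    x0,y0,x1,y1=box;g=im[y0:y1,x0:x1].max(2);k,l,st,_=cv2.connectedComponentsWithStats((g<80).astype(np.uint8));b=1+st[1:,4].argmax()
    v,u=np.nonzero(l==b);P=wray(K,T,np.c_[u+x0,v+y0],z)[:,:2]
    w,V=np.linalg.eigh(np.cov(P.T));a=V[:,1];q=(P-P.mean(0))@V
    return len(P),P.mean(0)+a*(q[:,1].min()+q[:,1].max())/2,np.ptp(q,axis=0),np.degrees(np.arctan2(a[1],a[0]))%180,(u.min()+x0,u.max()+x0,v.min()+y0,v.max()+y0)
def wedge(im,K,T,cols,rows,z=.044):
    # front edge heading: lowest white pixel per column
    hsv=cv2.cvtColor(im,cv2.COLOR_RGB2HSV);m=(hsv[...,1]<60)&(hsv[...,2]>120)
    p=[(u,rows[0]+np.nonzero(m[rows[0]:rows[1],u])[0].max()) for u in range(*cols,4) if m[rows[0]:rows[1],u].any()]
    vx,vy,x,y=cv2.fitLine(wray(K,T,p,z)[:,:2].astype(np.float32),cv2.DIST_HUBER,0,.01,.01).ravel()
    return np.degrees(np.arctan2(vy,vx))%180
E
python3 - <<'E'
from h import *
im,K,T=wcam()
print(wbar(im,K,T,(225,140,290,250),.092)); print(wedge(im,K,T,(40,230),(120,240)))
E
```

```text
(1885, array([ 0.53423882, -0.09867057]), array([0.02428912, 0.05914782]), np.float64(26.16353356355367), (np.int64(238), np.int64(274), np.int64(155), np.int64(239)))
99.69224
```

Run:
```python
from h import *
im,K,T=wcam()
g=im[140:250,225:290].max(2)<80
w=g.sum(1);r=np.nonzero(w>=22)[0]+140;print("hub rows",r.min(),r.max(),w.max(),w.min())
print("hub",wray(K,T,[(257,(r.min()+r.max())/2)],.066))
c=wray(K,T,[(289,223)],.049)[0,:2];a=np.radians(9.7)
print("corner",c,"screw",c+np.array([[np.cos(a),-np.sin(a)],[np.sin(a),np.cos(a)]])@[.025,.035])
```

```text
hub rows 176 206 36 0
hub [[ 0.53362277 -0.10044289  0.066     ]]
corner [ 0.51656598 -0.13850233] screw [ 0.53531143 -0.09979047]
```

Emit:
{"name": "apply_moves", "arguments": {
  "series": [
    {"tx": 0.005, "ty": 0.0025, "tz": 0.05, "ax": 0, "ay": 0, "az": 0, "claw": 0.085},
    {"tx": 0.005, "ty": 0.0025, "tz": 0.08, "ax": 0, "ay": 0, "az": 0, "claw": 0.085},
    {"tx": 0.005, "ty": 0.0025, "tz": 0.1, "ax": 0, "ay": 0, "az": 0, "claw": 0.085},
    {"tx": 0.005, "ty": 0.0025, "tz": 0.1, "ax": 0, "ay": 0, "az": 0, "claw": 0.085},
    {"tx": 0.005, "ty": 0.0025, "tz": 0.1, "ax": 0, "ay": 0, "az": 0, "claw": 0.03},
    {"tx": 0.005, "ty": 0.0025, "tz": 0.1, "ax": 0, "ay": 0, "az": 0, "claw": 0.0},
    {"tx": 0.005, "ty": 0.0025, "tz": 0.1, "ax": 0, "ay": 0, "az": 0, "claw": 0.0},
    {"tx": 0.005, "ty": 0.0025, "tz": 0.1, "ax": 0, "ay": 0, "az": 0, "claw": 0.0},
    {"tx": 0.005, "ty": 0.0025, "tz": 0.1, "ax": 0, "ay": 0, "az": 0, "claw": 0.0}
  ]
}}

```text
time_s: 2.98
eef_pos: [0.5345, -0.0983, 0.0814]
tool_rot: [180.0, -0.1, 26.0]
force: [-1.7, -1.3, 6.3]
finger_gap: 0.0245
gripper_force: 58.5
```

Run:
```python
from h import *
s=arm.read_state();print(s["finger_gap"],s["gripper_force"],s["ft_torque"],s["force"],s["tool_rot"])
im,K,T=wcam();cv2.imwrite("pics/w2.png",im[:,:,::-1])
```

```text
0.024502850919386445 58.538267612457275 [0.15816481 0.55905269 0.02031106] [-1.73000138 -1.3239809   6.25681032] [ 1.79954529e+02 -5.10443763e-02  2.59863331e+01]
```

View pics/w2.png

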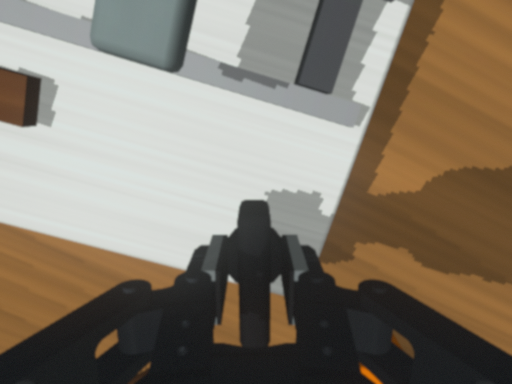

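The gap is 24.5 mm, so the pads are squeezing the hub (258,255) instead of the 13 mm bar. I'll grip higher.

Emit:
{"name": "apply_moves", "arguments": {
  "series": [
    {"tx": 0, "ty": 0, "tz": 0, "ax": 0, "ay": 0, "az": 0, "claw": 0.05},
    {"tx": 0, "ty": 0, "tz": 0, "ax": 0, "ay": 0, "az": 0, "claw": 0.05},
    {"tx": 0, "ty": 0, "tz": -0.008, "ax": 0, "ay": 0, "az": 0, "claw": 0.05},
    {"tx": 0, "ty": 0, "tz": -0.008, "ax": 0, "ay": 0, "az": 0, "claw": 0.0},
    {"tx": 0, "ty": 0, "tz": -0.008, "ax": 0, "ay": 0, "az": 0, "claw": 0.0},
    {"tx": 0, "ty": 0, "tz": -0.008, "ax": 0, "ay": 0, "az": 0, "claw": 0.0}
  ]
}}

```text
time_s: 3.78
eef_pos: [0.5341, -0.0984, 0.0885]
tool_rot: [180.0, -0.0, 26.0]
force: [-1.4, -2.0, 1.8]
finger_gap: 0.0117
gripper_force: 62.2
```

Emit:
{"name": "apply_moves", "arguments": {
  "series": [
    {"tx": 0, "ty": 0, "tz": 0, "ax": 0, "ay": 0, "az": -6, "claw": 0.0},
    {"tx": 0, "ty": 0, "tz": 0, "ax": 0, "ay": 0, "az": -13, "claw": 0.0},
    {"tx": 0, "ty": 0, "tz": 0, "ax": 0, "ay": 0, "az": -20, "claw": 0.0},
    {"tx": 0, "ty": 0, "tz": 0, "ax": 0, "ay": 0, "az": -27, "claw": 0.0},
    {"tx": 0, "ty": 0, "tz": 0, "ax": 0, "ay": 0, "az": -34, "claw": 0.0},
    {"tx": 0, "ty": 0, "tz": 0, "ax": 0, "ay": 0, "az": -41, "claw": 0.0},
    {"tx": 0, "ty": 0, "tz": 0, "ax": 0, "ay": 0, "az": -48, "claw": 0.0},
    {"tx": 0, "ty": 0, "tz": 0, "ax": 0, "ay": 0, "az": -55, "claw": 0.0},
    {"tx": 0, "ty": 0, "tz": 0, "ax": 0, "ay": 0, "az": -62, "claw": 0.0},
    {"tx": 0, "ty": 0, "tz": 0, "ax": 0, "ay": 0, "az": -69, "claw": 0.0},
    {"tx": 0, "ty": 0, "tz": 0, "ax": 0, "ay": 0, "az": -73.7, "claw": 0.0},
    {"tx": 0, "ty": 0, "tz": 0, "ax": 0, "ay": 0, "az": -73.7, "claw": 0.0}
  ]
}}

```text
time_s: 5.28
eef_pos: [0.5339, -0.0984, 0.0886]
tool_rot: [-180.0, -0.0, 99.7]
force: [-3.2, 0.3, 4.4]
finger_gap: 0.0118
gripper_force: 62.5
```

Emit:
{"name": "apply_moves", "arguments": {
  "series": [
    {"tx": 0, "ty": 0, "tz": 0, "ax": 0, "ay": 0, "az": -73.7, "claw": 0.085},
    {"tx": 0, "ty": 0, "tz": 0, "ax": 0, "ay": 0, "az": 0, "claw": 0.085}
  ]
}}

```text
time_s: 5.52
eef_pos: [0.5338, -0.0984, 0.0879]
tool_rot: [-180.0, -0.0, 99.9]
force: [0.1, -0.4, 0.2]
finger_gap: 0.0474
gripper_force: 0.0
```

I sent a stale turn value in that call, so the wing may have shifted. I'll lift and check.

Emit:
{"name": "apply_moves", "arguments": {
  "series": [
    {"tx": 0, "ty": 0, "tz": 0, "ax": 0, "ay": 0, "az": 0, "claw": 0.085},
    {"tx": 0, "ty": 0, "tz": -0.05, "ax": 0, "ay": 0, "az": 0, "claw": 0.085},
    {"tx": 0, "ty": 0, "tz": -0.1, "ax": 0, "ay": 0, "az": 0, "claw": 0.085},
    {"tx": 0, "ty": 0, "tz": -0.1, "ax": 0, "ay": 0, "az": 0, "claw": 0.085}
  ]
}}

```text
time_s: 6.02
eef_pos: [0.5364, -0.0983, 0.1925]
tool_rot: [179.6, 0.2, 99.9]
force: [0.3, -0.7, -0.9]
finger_gap: 0.0852
gripper_force: 0.0
```

Run:
```python
from h import *
im,K,T=wcam();cv2.imwrite("pics/w3.png",im[:,:,::-1]);print(T[:3,3])
print(wbar(im,K,T,(200,130,310,245),.092))
```

```text
[ 0.52411685 -0.03168162  0.3188522 ]
(1711, array([ 0.53394428, -0.098455  ]), array([0.02412641, 0.05937498]), np.float64(99.73190463060511), (np.int64(233), np.int64(267), np.int64(159), np.int64(239)))
```

View pics/w3.png

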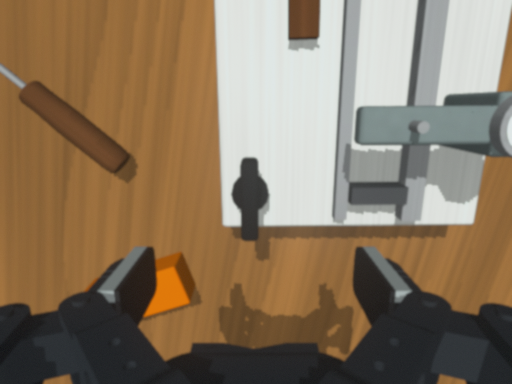

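The wrist view shows the right wing at (249,197), now parallel to the front edge (column 216–222) at heading 99.7°. Next is the left screw.

Emit:
{"name": "apply_moves", "arguments": {
  "series": [
    {"tx": 0.05, "ty": 0, "tz": 0, "ax": 0, "ay": 0, "az": -10, "claw": 0.085},
    {"tx": 0.1, "ty": 0, "tz": 0, "ax": 0, "ay": 0, "az": -20, "claw": 0.085},
    {"tx": 0.15, "ty": 0, "tz": 0, "ax": 0, "ay": 0, "az": -30, "claw": 0.085},
    {"tx": 0.2, "ty": 0, "tz": 0, "ax": 0, "ay": 0, "az": -40, "claw": 0.085},
    {"tx": 0.25, "ty": 0, "tz": 0, "ax": 0, "ay": 0, "az": -50, "claw": 0.085},
    {"tx": 0.3, "ty": 0, "tz": 0, "ax": 0, "ay": 0, "az": -60, "claw": 0.085},
    {"tx": 0.309, "ty": -0.001, "tz": 0, "ax": 0, "ay": 0, "az": -70, "claw": 0.085},
    {"tx": 0.309, "ty": -0.001, "tz": 0, "ax": 0, "ay": 0, "az": -80, "claw": 0.085},
    {"tx": 0.309, "ty": -0.001, "tz": 0, "ax": 0, "ay": 0, "az": -90, "claw": 0.085},
    {"tx": 0.309, "ty": -0.001, "tz": 0, "ax": 0, "ay": 0, "az": -98.9, "claw": 0.085},
    {"tx": 0.309, "ty": -0.001, "tz": 0, "ax": 0, "ay": 0, "az": -98.9, "claw": 0.085},
    {"tx": 0.309, "ty": -0.001, "tz": 0, "ax": 0, "ay": 0, "az": -98.9, "claw": 0.085}
  ]
}}

```text
time_s: 7.58
eef_pos: [0.4807, 0.2059, 0.1877]
tool_rot: [180.0, -0.1, -161.6]
force: [-0.2, -0.9, 0.2]
finger_gap: 0.0852
gripper_force: 0.0
```

Run:
```python
from h import *
im,K,T=wcam();cv2.imwrite("pics/w4.png",im[:,:,::-1]);s=arm.read_state();print(s["joint_pos"],s["eef_pos"],s["tool_rot"])
print(wbar(im,K,T,(190,120,320,250),.092))
```

```text
[ 24.23428957  23.16034468 -63.55164839  97.53151908  21.59848994
  72.92310577  64.46966109] [0.48084848 0.20592965 0.18789455] [ 1.79995101e+02 -3.66779299e-02 -1.61537028e+02]
(1778, array([0.47617301, 0.20305206]), array([0.02423899, 0.05981579]), np.float64(17.900508759626433), (np.int64(235), np.int64(270), np.int64(153), np.int64(236)))
```

View pics/w4.png

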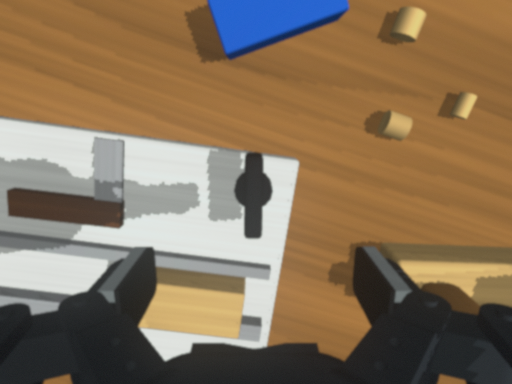

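The wrist view shows the left wing at (254,195), with the block at (195,300) behind it and clear of the fingers. Next I grip the left wing.

Emit:
{"name": "apply_moves", "arguments": {
  "series": [
    {"tx": 0.005, "ty": -0.0015, "tz": 0.05, "ax": 0, "ay": 0, "az": 0.6, "claw": 0.085},
    {"tx": 0.005, "ty": -0.0015, "tz": 0.08, "ax": 0, "ay": 0, "az": 0.6, "claw": 0.085},
    {"tx": 0.005, "ty": -0.0015, "tz": 0.099, "ax": 0, "ay": 0, "az": 0.6, "claw": 0.085},
    {"tx": 0.005, "ty": -0.0015, "tz": 0.099, "ax": 0, "ay": 0, "az": 0.6, "claw": 0.04},
    {"tx": 0.005, "ty": -0.0015, "tz": 0.099, "ax": 0, "ay": 0, "az": 0.6, "claw": 0.0},
    {"tx": 0.005, "ty": -0.0015, "tz": 0.099, "ax": 0, "ay": 0, "az": 0.6, "claw": 0.0},
    {"tx": 0.005, "ty": -0.0015, "tz": 0.099, "ax": 0, "ay": 0, "az": 0.6, "claw": 0.0},
    {"tx": 0.005, "ty": -0.0015, "tz": 0.099, "ax": 0, "ay": 0, "az": 0.6, "claw": 0.0}
  ]
}}

```text
time_s: 8.62
eef_pos: [0.4771, 0.2037, 0.09]
tool_rot: [180.0, 0.1, -162.0]
force: [-1.5, 1.1, 3.1]
finger_gap: 0.0115
gripper_force: 62.4
```

The bar is gripped with an 11.5 mm gap. Now I turn it clockwise by about 97.6°.

Emit:
{"name": "apply_moves", "arguments": {
  "series": [
    {"tx": 0, "ty": 0, "tz": 0, "ax": 0, "ay": 0, "az": 8, "claw": 0},
    {"tx": 0, "ty": 0, "tz": 0, "ax": 0, "ay": 0, "az": 16.5, "claw": 0},
    {"tx": 0, "ty": 0, "tz": 0, "ax": 0, "ay": 0, "az": 25, "claw": 0},
    {"tx": 0, "ty": 0, "tz": 0, "ax": 0, "ay": 0, "az": 33.5, "claw": 0},
    {"tx": 0, "ty": 0, "tz": 0, "ax": 0, "ay": 0, "az": 42, "claw": 0},
    {"tx": 0, "ty": 0, "tz": 0, "ax": 0, "ay": 0, "az": 50.5, "claw": 0},
    {"tx": 0, "ty": 0, "tz": 0, "ax": 0, "ay": 0, "az": 59, "claw": 0},
    {"tx": 0, "ty": 0, "tz": 0, "ax": 0, "ay": 0, "az": 67.5, "claw": 0},
    {"tx": 0, "ty": 0, "tz": 0, "ax": 0, "ay": 0, "az": 76, "claw": 0},
    {"tx": 0, "ty": 0, "tz": 0, "ax": 0, "ay": 0, "az": 84.5, "claw": 0},
    {"tx": 0, "ty": 0, "tz": 0, "ax": 0, "ay": 0, "az": 93, "claw": 0},
    {"tx": 0, "ty": 0, "tz": 0, "ax": 0, "ay": 0, "az": 97.6, "claw": 0}
  ]
}}

```text
time_s: 10.12
eef_pos: [0.4777, 0.2041, 0.0893]
tool_rot: [179.9, -0.1, 100.2]
force: [6.6, 4.5, -8.4]
finger_gap: 0.0117
gripper_force: 60.8
```

Emit:
{"name": "apply_moves", "arguments": {
  "series": [
    {"tx": 0, "ty": 0, "tz": 0, "ax": 0, "ay": 0, "az": 0, "claw": 0},
    {"tx": 0, "ty": 0, "tz": 0, "ax": 0, "ay": 0, "az": 0, "claw": 0.085},
    {"tx": 0, "ty": 0, "tz": 0, "ax": 0, "ay": 0, "az": 0, "claw": 0.085},
    {"tx": 0, "ty": 0, "tz": 0, "ax": 0, "ay": 0, "az": 0, "claw": 0.085},
    {"tx": 0, "ty": 0, "tz": -0.05, "ax": 0, "ay": 0, "az": 0, "claw": 0.085},
    {"tx": 0, "ty": 0, "tz": -0.1, "ax": 0, "ay": 0, "az": 0, "claw": 0.085},
    {"tx": 0, "ty": 0, "tz": -0.1, "ax": 0, "ay": 0, "az": 0, "claw": 0.085},
    {"tx": 0, "ty": 0, "tz": -0.1, "ax": 0, "ay": 0, "az": 0, "claw": 0.085}
  ]
}}

```text
time_s: 11.12
eef_pos: [0.4767, 0.2028, 0.1891]
tool_rot: [180.0, 0.0, 100.4]
force: [0.2, -0.3, -1.1]
finger_gap: 0.0851
gripper_force: 0.0
```

Run:
```python
from h import *
im,K,T=wcam();im2=read_camera("top");s=arm.read_state();print(s["eef_pos"],s["tool_rot"])
print(wbar(im,K,T,(190,120,320,250),.092))
c=np.zeros((384,1024,3),np.uint8);c[:,:512]=im;c[:,512:]=im2
cv2.imwrite("pics/w5.png",cv2.resize(c,(800,300),interpolation=cv2.INTER_AREA)[:,:,::-1]);cv2.imwrite("pics/w5raw.png",im[:,:,::-1]);cv2.imwrite("pics/t5raw.png",im2[:,:,::-1])
```

```text
[0.47611228 0.20255968 0.18809862] [-1.79876498e+02  2.36601405e-02  1.00380181e+02]
(1719, array([0.47756806, 0.20519968]), array([0.02376326, 0.05980236]), np.float64(100.46338467385593), (np.int64(239), np.int64(273), np.int64(157), np.int64(239)))
```

View pics/w5.png

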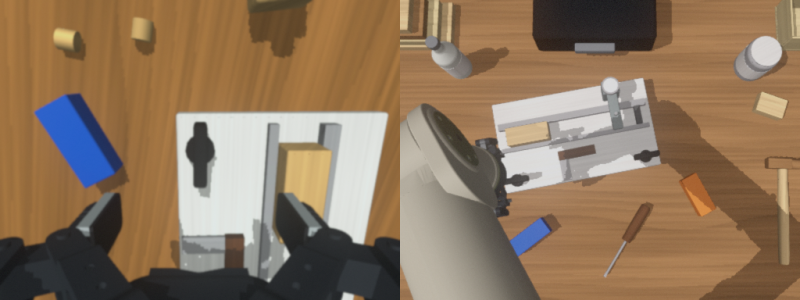

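The left wing, at (200,155) in the left half, is now parallel to the front edge. The block is at about (303,175) there. Next I'll get the stand's heading from the plate edges and from the line between the screws, plus the block's left end.

Run:
```python
from h import *
im,K,T=wcam()
hsv=cv2.cvtColor(im,cv2.COLOR_RGB2HSV);m=(hsv[...,1]<45)&(hsv[...,2]>120)
def fit(p,z):
    P=wray(K,T,p,z)[:,:2].astype(np.float32);vx,vy,x,y=cv2.fitLine(P,cv2.DIST_HUBER,0,.01,.001).ravel();return np.degrees(np.arctan2(vy,vx))%180,(x,y)
print("front",fit([(200+np.argmax(m[r,200:]),r) for r in range(155,250,2)],.048))
print("left",fit([(c,100+np.argmax(m[100:,c])) for c in range(235,480,3)],.048))
# block: yellow mask
b=((hsv[...,0]>10)&(hsv[...,0]<28)&(hsv[...,1]>60)&(hsv[...,2]>140)).astype(np.uint8);b[:165]=0;b[:,:340]=0;b[:,430:]=0;b[250:]=0
v,u=np.nonzero(b);print("block px",u.min(),u.max(),v.min(),v.max())
print("top end row profile",[(r,b[r].sum()) for r in range(170,206,3)])
sc_l=np.array([.4776,.205]);sc_r=np.array([.534,-.0985]);d=sc_l-sc_r;print("screws",np.degrees(np.arctan2(d[1],d[0])),np.hypot(*d))
# after: right wing in top view
im2=read_camera("top");print(bar(im2,(295,178,335,222),"top",.085))
```

```text
front (np.float32(100.68713), (np.float32(0.45655632), np.float32(0.18563886)))
left (np.float32(10.353612), (np.float32(0.56092834), np.float32(0.25524417)))
block px 362 426 183 249
top end row profile [(170, np.uint64(0)), (173, np.uint64(0)), (176, np.uint64(0)), (179, np.uint64(0)), (182, np.uint64(0)), (185, np.uint64(37)), (188, np.uint64(39)), (191, np.uint64(55)), (194, np.uint64(58)), (197, np.uint64(58)), (200, np.uint64(57)), (203, np.uint64(58))]
screws 100.5273016559754 0.3086959831290326
(311, array([ 0.53159198, -0.10215545]), array([0.02636667, 0.06101883]), np.float64(101.17766183928573))
```

```bash
cat >> h.py <<'E'
O=np.array([.5845,.068]);A=np.radians(10.5);RS=np.array([[np.cos(A),-np.sin(A)],[np.sin(A),np.cos(A)]])
def w2s(p): return (np.atleast_2d(p)[:,:2]-O)@RS
def s2w(p): return O+RS@np.array(p)
E
python3 - <<'E'
from h import *
np.set_printoptions(precision=4,suppress=True)
im,K,T=wcam()
print("rows 184/191/200 at top",w2s(wray(K,T,[(362,184),(380,184),(380,191),(400,191),(420,191)],.084)))
print(w2s(wray(K,T,[(380,184)],.048)))
p=s2w([.022,.145]);print(p);shift((*p,.17),100.5)
E
```

```text
rows 184/191/200 at top [[-0.0051  0.1637]
 [ 0.0077  0.1637]
 [ 0.0082  0.1585]
 [ 0.0225  0.1585]
 [ 0.0369  0.1584]]
[[0.0216 0.1549]]
[0.5797 0.2146]
t [-0.0071  0.1039  0.0181] a [-0.1  0.  -0.1]
```

Run:
```python
from h import *
p=s2w([.022,.192]);print(p);shift((*p,.081),100.5)
```

```text
[0.57114239 0.26079412]
t [0.0399 0.104  0.1071] a [-0.1  0.  -0.1]
```

Emit:
{"name": "apply_moves", "arguments": {
  "series": [
    {"tx": 0.04, "ty": 0.05, "tz": 0, "ax": 0, "ay": 0, "az": 0, "claw": 0},
    {"tx": 0.04, "ty": 0.104, "tz": 0, "ax": 0, "ay": 0, "az": 0, "claw": 0},
    {"tx": 0.04, "ty": 0.104, "tz": 0, "ax": 0, "ay": 0, "az": 0, "claw": 0},
    {"tx": 0.04, "ty": 0.104, "tz": 0, "ax": 0, "ay": 0, "az": 0, "claw": 0},
    {"tx": 0.04, "ty": 0.104, "tz": 0.03, "ax": 0, "ay": 0, "az": 0, "claw": 0},
    {"tx": 0.04, "ty": 0.104, "tz": 0.06, "ax": 0, "ay": 0, "az": 0, "claw": 0},
    {"tx": 0.04, "ty": 0.104, "tz": 0.085, "ax": 0, "ay": 0, "az": 0, "claw": 0},
    {"tx": 0.04, "ty": 0.104, "tz": 0.107, "ax": 0, "ay": 0, "az": 0, "claw": 0},
    {"tx": 0.04, "ty": 0.104, "tz": 0.107, "ax": 0, "ay": 0, "az": 0, "claw": 0}
  ]
}}

```text
time_s: 12.5
eef_pos: [0.5701, 0.2603, 0.0814]
tool_rot: [-179.8, 0.1, 100.4]
force: [-0.2, 0.4, 0.8]
finger_gap: -0.0
gripper_force: 0.0
```

Emit:
{"name": "apply_moves", "arguments": {
  "series": [
    {"tx": -0.01, "ty": 0.001, "tz": 0, "ax": 0, "ay": 0, "az": 0, "claw": 0},
    {"tx": -0.02, "ty": 0.001, "tz": 0, "ax": 0, "ay": 0, "az": 0, "claw": 0},
    {"tx": -0.03, "ty": 0.001, "tz": 0, "ax": 0, "ay": 0, "az": 0, "claw": 0},
    {"tx": -0.045, "ty": 0.001, "tz": 0, "ax": 0, "ay": 0, "az": 0, "claw": 0},
    {"tx": -0.06, "ty": 0.001, "tz": 0, "ax": 0, "ay": 0, "az": 0, "claw": 0},
    {"tx": -0.075, "ty": 0.001, "tz": 0, "ax": 0, "ay": 0, "az": 0, "claw": 0},
    {"tx": -0.09, "ty": 0.001, "tz": 0, "ax": 0, "ay": 0, "az": 0, "claw": 0},
    {"tx": -0.105, "ty": 0.001, "tz": 0, "ax": 0, "ay": 0, "az": 0, "claw": 0},
    {"tx": -0.12, "ty": 0.001, "tz": 0, "ax": 0, "ay": 0, "az": 0, "claw": 0},
    {"tx": -0.135, "ty": 0.001, "tz": 0, "ax": 0, "ay": 0, "az": 0, "claw": 0},
    {"tx": -0.15, "ty": 0.001, "tz": 0, "ax": 0, "ay": 0, "az": 0, "claw": 0},
    {"tx": -0.16, "ty": 0.001, "tz": 0, "ax": 0, "ay": 0, "az": 0, "claw": 0}
  ]
}}

```text
time_s: 14.0
eef_pos: [0.602, 0.1027, 0.0823]
tool_rot: [180.0, 0.0, 100.3]
force: [1.1, 3.0, 1.1]
finger_gap: -0.0003
gripper_force: 1.3
```

Run:
```python
from h import *
s=arm.read_state();print(s["force"],w2s(s["eef_pos"]),s["tool_rot"])
im=read_camera("top");im2=read_camera("scene")
c=np.hstack([cv2.resize(im[80:270,100:353],(400,300)),cv2.resize(im2[150:320,140:367],(400,300))])
cv2.imwrite("pics/p6.png",c[:,:,::-1])
```

```text
[1.06639368 3.02954081 1.12572795] [[0.02353267 0.03096053]] [1.79992649e+02 6.73770255e-03 1.00342375e+02]
```

View pics/p6.png

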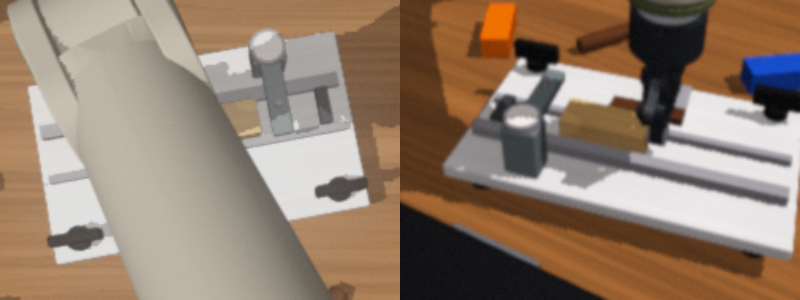

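The left half shows the block at about (245,118), entering under the arm. The right half shows it flat in the lane with the fingers behind it at (655,120). About 70 mm remain.

Emit:
{"name": "apply_moves", "arguments": {
  "series": [
    {"tx": -0.012, "ty": -0.001, "tz": 0, "ax": 0, "ay": 0, "az": 0, "claw": 0},
    {"tx": -0.024, "ty": -0.001, "tz": 0, "ax": 0, "ay": 0, "az": 0, "claw": 0},
    {"tx": -0.036, "ty": -0.001, "tz": 0, "ax": 0, "ay": 0, "az": 0, "claw": 0},
    {"tx": -0.048, "ty": -0.001, "tz": 0, "ax": 0, "ay": 0, "az": 0, "claw": 0},
    {"tx": -0.056, "ty": -0.001, "tz": 0, "ax": 0, "ay": 0, "az": 0, "claw": 0},
    {"tx": -0.06, "ty": -0.001, "tz": 0, "ax": 0, "ay": 0, "az": 0, "claw": 0},
    {"tx": -0.062, "ty": -0.001, "tz": 0, "ax": 0, "ay": 0, "az": 0, "claw": 0},
    {"tx": -0.063, "ty": -0.001, "tz": 0, "ax": 0, "ay": 0, "az": 0, "claw": 0}
  ]
}}

```text
time_s: 15.1
eef_pos: [0.612, 0.0422, 0.0824]
tool_rot: [180.0, -0.0, 100.4]
force: [0.8, 2.7, 0.5]
finger_gap: 0.0
gripper_force: 1.1
```

Emit:
{"name": "apply_moves", "arguments": {
  "series": [
    {"tx": -0.0015, "ty": 0, "tz": 0, "ax": 0, "ay": 0, "az": 0, "claw": 0},
    {"tx": -0.003, "ty": 0, "tz": 0, "ax": 0, "ay": 0, "az": 0, "claw": 0},
    {"tx": -0.004, "ty": 0, "tz": 0, "ax": 0, "ay": 0, "az": 0, "claw": 0},
    {"tx": -0.005, "ty": 0, "tz": 0, "ax": 0, "ay": 0, "az": 0, "claw": 0}
  ]
}}

```text
time_s: 15.6
eef_pos: [0.613, 0.0369, 0.0824]
tool_rot: [180.0, -0.0, 100.4]
force: [1.7, 2.8, 0.2]
finger_gap: 0.0003
gripper_force: 1.1
```

Emit:
{"name": "apply_moves", "arguments": {
  "series": [
    {"tx": -0.001, "ty": 0, "tz": 0, "ax": 0, "ay": 0, "az": 0, "claw": 0},
    {"tx": -0.002, "ty": 0, "tz": 0, "ax": 0, "ay": 0, "az": 0, "claw": 0}
  ]
}}

```text
time_s: 15.85
eef_pos: [0.6134, 0.0349, 0.0824]
tool_rot: [180.0, -0.0, 100.4]
force: [1.1, 2.7, -0.6]
finger_gap: 0.0001
gripper_force: 1.2
```

Emit:
{"name": "apply_moves", "arguments": {
  "series": [
    {"tx": -0.001, "ty": 0, "tz": 0, "ax": 0, "ay": 0, "az": 0, "claw": 0},
    {"tx": -0.0015, "ty": 0, "tz": 0, "ax": 0, "ay": 0, "az": 0, "claw": 0}
  ]
}}

```text
time_s: 16.1
eef_pos: [0.6136, 0.0334, 0.0823]
tool_rot: [180.0, -0.0, 100.4]
force: [2.9, 3.0, -0.6]
finger_gap: -0.0003
gripper_force: 1.2
```

Emit:
{"name": "apply_moves", "arguments": {
  "series": [
    {"tx": -0.001, "ty": 0, "tz": 0, "ax": 0, "ay": 0, "az": 0, "claw": 0},
    {"tx": -0.001, "ty": 0, "tz": 0, "ax": 0, "ay": 0, "az": 0, "claw": 0}
  ]
}}

```text
time_s: 16.35
eef_pos: [0.6138, 0.0322, 0.0823]
tool_rot: [-180.0, 0.0, 100.4]
force: [0.4, -0.0, -0.2]
finger_gap: 0.0001
gripper_force: 0.4
```

Emit:
{"name": "apply_moves", "arguments": {
  "series": [
    {"tx": -0.001, "ty": 0, "tz": 0, "ax": 0, "ay": 0, "az": 0, "claw": 0},
    {"tx": -0.001, "ty": 0, "tz": 0, "ax": 0, "ay": 0, "az": 0, "claw": 0}
  ]
}}

```text
time_s: 16.6
eef_pos: [0.6139, 0.0313, 0.0823]
tool_rot: [-180.0, 0.0, 100.4]
force: [1.4, 2.8, -0.3]
finger_gap: -0.0003
gripper_force: 0.8
```

Emit:
{"name": "apply_moves", "arguments": {
  "series": [
    {"tx": -0.001, "ty": 0, "tz": 0, "ax": 0, "ay": 0, "az": 0, "claw": 0},
    {"tx": -0.001, "ty": 0, "tz": 0, "ax": 0, "ay": 0, "az": 0, "claw": 0}
  ]
}}

```text
time_s: 16.85
eef_pos: [0.6139, 0.0312, 0.0823]
tool_rot: [-180.0, -0.0, 100.4]
force: [-1.0, 4.8, 0.5]
finger_gap: -0.0004
gripper_force: 2.2
```

Emit:
{"name": "apply_moves", "arguments": {
  "series": [
    {"tx": -0.001, "ty": 0, "tz": 0, "ax": 0, "ay": 0, "az": 0, "claw": 0},
    {"tx": -0.001, "ty": 0, "tz": 0, "ax": 0, "ay": 0, "az": 0, "claw": 0}
  ]
}}

```text
time_s: 17.1
eef_pos: [0.6139, 0.0311, 0.0823]
tool_rot: [-180.0, -0.1, 100.5]
force: [-1.3, 7.0, -0.5]
finger_gap: -0.0001
gripper_force: 3.3
```

Run:
```python
from h import *
s=arm.read_state();print(s["force"],w2s(s["eef_pos"]))
im=read_camera("top");im2=read_camera("scene")
c=np.hstack([cv2.resize(im[100:220,240:340],(400,480),interpolation=cv2.INTER_CUBIC),cv2.resize(im2[170:266,160:240],(400,480),interpolation=cv2.INTER_CUBIC)])
cv2.imwrite("pics/p7.png",c[:,:,::-1])
```

```text
[-1.33900884  6.98738644 -0.4793858 ] [[ 0.02220146 -0.04164137]]
```

View pics/p7.png

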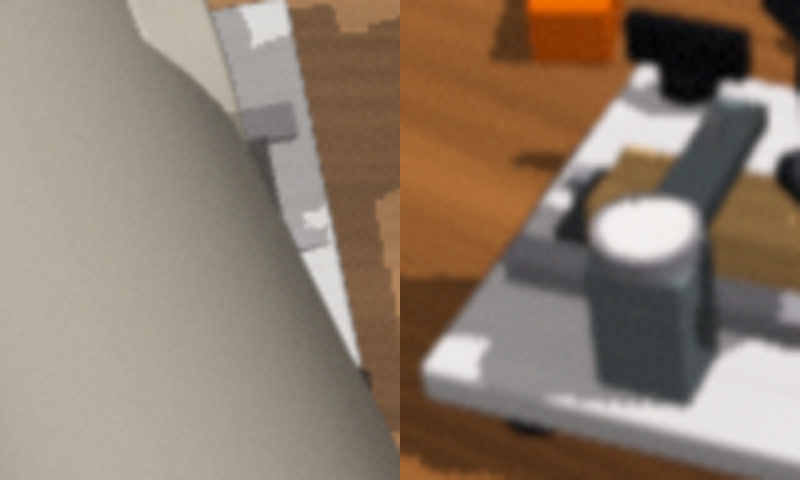

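The motion has stalled at y -41.6 mm and the force is climbing, and the scene half shows the block's end against the dark stop at (590,200). I'll back off, lift and clear the view.

Emit:
{"name": "apply_moves", "arguments": {
  "series": [
    {"tx": 0.015, "ty": 0, "tz": 0, "ax": 0, "ay": 0, "az": 0, "claw": 0},
    {"tx": 0.03, "ty": 0, "tz": 0, "ax": 0, "ay": 0, "az": 0, "claw": 0},
    {"tx": 0.04, "ty": 0, "tz": -0.03, "ax": 0, "ay": 0, "az": 0, "claw": 0},
    {"tx": 0.04, "ty": 0, "tz": -0.08, "ax": 0, "ay": 0, "az": 0, "claw": 0},
    {"tx": 0.08, "ty": 0, "tz": -0.14, "ax": 0, "ay": 0, "az": 0, "claw": 0},
    {"tx": 0.14, "ty": 0, "tz": -0.16, "ax": 0, "ay": 0, "az": 0, "claw": 0},
    {"tx": 0.2, "ty": 0, "tz": -0.16, "ax": 0, "ay": 0, "az": 0, "claw": 0},
    {"tx": 0.26, "ty": 0, "tz": -0.16, "ax": 0, "ay": 0, "az": 0, "claw": 0},
    {"tx": 0.32, "ty": 0, "tz": -0.16, "ax": 0, "ay": 0, "az": 0, "claw": 0},
    {"tx": 0.38, "ty": -0.03, "tz": -0.16, "ax": 0, "ay": 0, "az": 0, "claw": 0},
    {"tx": 0.44, "ty": -0.06, "tz": -0.16, "ax": 0, "ay": 0, "az": 0, "claw": 0},
    {"tx": 0.44, "ty": -0.06, "tz": -0.16, "ax": 0, "ay": 0, "az": 0, "claw": 0}
  ]
}}

```text
time_s: 18.7
eef_pos: [0.4697, 0.4571, 0.2427]
tool_rot: [-179.9, -0.1, 101.0]
force: [0.2, -0.2, -0.2]
finger_gap: 0.0001
gripper_force: 0.0
```

Run:
```python
from h import *
im=read_camera("top");im2=read_camera("scene")
b1=bar(im,(130,205,175,255),"top",.085);b2=bar(im,(295,178,335,222),"top",.085);print(b1,b2)
d=b1[1]-b2[1];print("screw heading",np.degrees(np.arctan2(d[1],d[0])))
hsv=cv2.cvtColor(im,cv2.COLOR_RGB2HSV)
w=((hsv[...,0]>10)&(hsv[...,0]<28)&(hsv[...,1]>60)&(hsv[...,2]>110)).astype(np.uint8);w[:125]=0;w[190:]=0;w[:,:200]=0;w[:,305:]=0
v,u=np.nonzero(w);q=w2s(ray("top",np.c_[u,v],.084));print("block stand extents",np.percentile(q,[2,98],axis=0))
c=np.hstack([cv2.resize(im[90:260,110:345],(400,290),interpolation=cv2.INTER_CUBIC),cv2.resize(im2[150:320,140:380],(400,290),interpolation=cv2.INTER_CUBIC)])
cv2.imwrite("pics/f8.png",c[:,:,::-1])
```

```text
(319, array([0.4747958 , 0.20159462]), array([0.02498449, 0.06189639]), np.float64(98.58965248809892)) (314, array([ 0.53140655, -0.10202902]), array([0.02740505, 0.06139614]), np.float64(101.82747706654517))
screw heading 100.5615488813936
block stand extents [[-0.00459109 -0.15081026]
 [ 0.03794586 -0.05429523]]
```

View pics/f8.png

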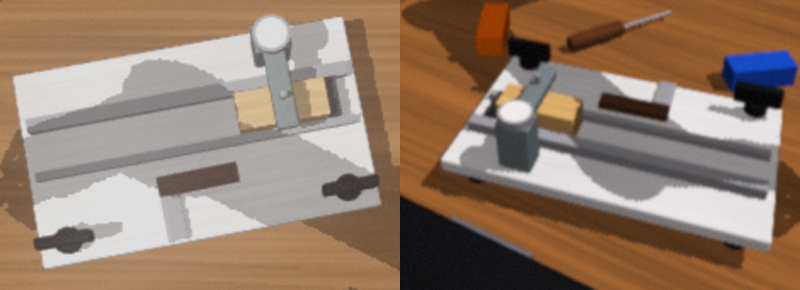

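The final view shows the block under the arm and against the stop, spanning y -151 to -54 mm on the stand. Both wings are parallel to the front edge to within 2°, and the stand's heading is still 100.5°. Handing in.

```bash
python3 -c "
from workcell import arm
print(arm.job_done())"
```

```text
the job is handed in; nothing more can be done
None
```

I handed the job in at about 19 s: both screws measured within about 2° of zero, which should leave the stand level and firm, though I did not test it for rocking. The block was slid under the gauge arm until it met the end stop, and the stand's heading did not change.

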